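# Clamp the board in the test fixture

## Robot

A 6-joint arm with a two-finger parallel gripper is mounted at the origin on the work surface. World frame = base frame: x ahead of the robot, y to its left, z up, the work surface at z = 0. Lengths are in m, angles in degrees, forces in N, time in s.
With the tool pointing down it reaches from about 0.3 to 0.775 m from the base axis. Payload 14.6 kg.
Tool frame: the origin (TCP) lies between the finger pads; the fingertips stand arm.tips_ahead ahead of it and the grasp point (between the pads) lies 11 mm behind it (arm.tips_ahead is the distance from the TCP to the fingertips, in m); z points along the fingers, y is the line along which they close (so a half turn about z gives the same grasp; the last joint's range is limited). The gripper opens to 85 mm and grips with 20 to 120 N. Pads are 22 mm wide; open, the fingers measure 114 mm over their backs; the gripper's body (76 mm by 85 mm) begins 54 mm behind the grasp point. The pads swing forward as they close: fully open they stand 13 mm farther back than shut.
Start: joints at [-67.873, 17.183, 87.147, -0, 75.671, -3.816], TCP at [0.241, -0.495, 0.239] pointing down, gripper open.
Joint ranges: [-173.82, 173.82], [-45.26, 126.66], [13.44, 144.39], [-59.66, 239.66], [0, 175.72], [-146.38, 146.38]. Speed limits (degrees/s): [127.2, 127.2, 147.25, 180, 180, 180].

## Interface

Orientations are given as [roll, pitch, yaw] about the fixed x, y, z axes, in that order (R = Rz(yaw) Ry(pitch) Rx(roll)).
In Python, from cell import arm gives the robot as it stands.
- The arm moves only by the shell command python3 -m crank 'ROWS' [OPENING]. ROWS is JSON, a list of rows, each a list of 6 numbers: the shift along the world's x, y, z normalised to -1 to 1, where 1 is 30 mm, then the turn, a rotation vector about the world's x, y, z normalised to -1 to 1, where 1 is 0.1 rad. In form: [[tx, ty, tz, rx, ry, rz], ...]. A call has 1 to 12 rows; each row shifts and turns the commanded pose from where the row before left it; what a row does not reach is not made up. A row lasts 1/10 s, in which the tool goes at most 50 mm and 8.59 degrees, less where a joint would pass 70% of its speed; a pose out of reach is approached as far as the arm can. A call with a number of a shift or a turn outside -1 to 1 is refused whole. A call with a gripper value outside its range is refused whole. OPENING is the opening, from 0 (shut) to 1 (fully open), set as the call begins (- or left out, the last holds). The fingers move at their own pace and stop on an object; the grip force is fixed at half the most. Time passes only in rows, so rows that do not move let the fingers close. It gives the time, the measured TCP pose, the force, the opening and the grip force at its end, in the units of the state.
- arm.read_state(): the state, without advancing time (a new reading comes with each control period).
- arm.get_image(name): name is "side" or "top"; returns a dict with "image" (384x512x3 uint8, red, green, blue), "depth" (384x512 float32, m along the optical axis (not along the pixel's ray), 0 where there is no reading), "intrinsics" (3x3 intrinsics, pixels), "T" (4x4, takes a point from camera to world coordinates). Camera axes: x right, y down, z forward; pixel columns grow to the right and rows downward; lengths in m; the calibration is good to about 2 mm. A picture is of the moment at which its call begins.
- arm.finish_job(): hands the job in; it is judged then, once.
The state is a dict: "clock": time; "joints": joint angles; "qvel": joint speeds; "tau": joint torques, N m; "tool_pos": TCP position; "eef_rot": TCP orientation; "wrist_force": force on the tool from outside, world axes, zero at the start; "ft_torque": the same for the moment, N m; "width": finger opening in m; "grip_force": force on a finger pad.
Only numpy, scipy, OpenCV 4.12 (cv2) and the standard library are available. Lean on these libraries where they do the work, as an engineer would, in place of code of your own. Each camera call takes 0.05 s, during which the arm holds its last target. There are 200 camera calls.

## Task

Clamp the circuit board in its test fixture: with the outside of a finger gently push the blue-ended steel strap round over the board until it is home against its stop, and only then push the red cam lever fully down with a fingertip. Grip and lift nothing, leave the board seated in its nest and the things around the fixture where they are, and finish clear of everything.

Things in the scene. Friction and masses are not known exactly. Their poses are not given: they have to be found in the camera images.
- fixture: aluminium base plate, 210 (x) x 190 (y) x 12 mm, fixed to the bench, its place and yaw vary. Origin: centre of its underside, on the bench; z up. In its frame the pivot post of the strap is at x +75, y 0 mm and a dark steel stop block (top 52 mm up) at x +47, y -21 mm. The nest that holds the board has black corners up to 26 mm high.
- pivot (a point): point on the strap's upright pivot axis, 44 mm above the bench, half-way up the strap's thickness; axes as the fixture's. The pivot's head ends 58 mm above the bench.
- strap (a joint): angle of the swing strap about its upright pivot, rad. 0 = home, against the stop, the strap lying over the board and pointing along the fixture's -x; it grows to 1.6 as the strap swings out towards the fixture's +y. Starts 0.9 to 1.5. Turns with light friction (about 1 N at the blue end), stays where left. The strap is a flat steel bar 26 mm wide, 38 to 50 mm above the bench, reaching 150 mm from the pivot axis.
- strap_end (a point): centre of the blue block at the strap's free end, 135 mm from the pivot axis, 51 mm above the bench; the block is 30 mm along the strap, 26 mm wide, and spans 36 to 66 mm above the bench. Axes move with the strap: x from the free end towards the pivot, y to the strap's left seen along +x (at home x, y, z are the fixture's), z up. To bring the strap home the block's +y side face is pushed towards -y.
- cam (a joint): angle of the red cam lever on the strap, rad. 0 = fully raised (1.0 rad above level, leaning towards the pivot); 1.0 = fully down, level, above the strap and pointing to the pivot. Starts 0 to 0.25. Stays where left; 3 to 5 N at its crossbar move it, up to 10 N over the last 0.06 rad as the foot meets the board. Its level hinge axis crosses the strap 105 mm from the pivot, 62 mm above the bench.
- lever_bar (a point): centre of the red crossbar at the lever's end: round, 14 mm thick, 38 mm long across the strap, 62 mm from the lever's hinge axis. Its centre is 62 mm above the bench when the lever is fully down, 114 mm when fully raised.
- foot: round black rubber foot, 18 mm wide, under the strap 105 mm from the pivot, driven down about 11 mm onto the board by the lever. Origin: centre of its lower face.
- board: green circuit board 110 (x) x 130 (y) x 3 mm, loose in the fixture's nest, its top 23 mm above the bench; parts on it reach up to 15 mm above its top, on the strap's path no more than 5 mm. Origin: centre of its underside. It must stay seated.
- driver_grip (a point): handle of a loose yellow-handled screwdriver, about 160 mm long, lying on the bench on the robot's side of the fixture. Bystander.
- spool_mid (a point): centre of a loose grey spool, 54 mm across, 44 mm high, standing on the fixture's -y side. Bystander.
- carton_mid (a point): centre of a loose cardboard carton 75 x 55 x 45 mm on the bench beside the fixture's far end. Bystander.
Mind the look-alikes: they are no part of the job. There is more than one size of the board; the job needs the middle-sized.

How it is judged (in metres and radians):
On the way, in this order (a step that is already met when the one before it is completed fails the run):
1. the strap is home over the board with the lever still raised (value of joint strap below 0.06 rad and value of joint cam below 0.5 rad), for 0.2 s.
2. the lever is fully down with the strap home (value of joint strap below 0.06 rad and value of joint cam above 0.94 rad), for 0.2 s.
At the end, for the whole second after the job is handed in: The strap is within 0.06 rad of home, the lever within 0.06 rad of fully down, the rubber foot presses on the board with over 1 N, the board is within 6 mm of where it lay and the bystanders within 15 mm (all of step 2 and contact force between foot and board above 1 N and distance of board from where it was at the start of the episode below 0.006 m and not (distance of any of driver_grip, spool_mid, carton_mid from where it was at the start of the episode above 0.015 m)); the robot touches nothing.
It fails at once if the lever was pushed down (past 0.5 rad) before the strap was home (within 0.12 rad) (value of joint cam above 0.5 rad and value of joint strap above 0.12 rad).
It fails at once if the board was lifted or shifted by more than 6 mm (distance of board from where it was at the start of the episode above 0.006 m).
It fails at once if a bystander was moved by more than 15 mm (distance of any of driver_grip, spool_mid, carton_mid from where it was at the start of the episode above 0.015 m).
It fails at once if the strap, lever or fixture was gripped or forced (over 50 N) (contact force between the fingers and fixture above 50 N).
It also fails if it takes over 51 s, if anything falls off the work surface, if the arm or the gripper's body presses on something with over 40 N, if the wrist force passes 120 N, or if a joint passes its speed limit or range.

## Working session

There is one attempt and no reset: what is moved stays moved. The work goes in short steps, Python scripts to look and compute and a shell command to move; the robot and the scene stay as the last step left them, time stands still between calls to the robot, and variables do not carry over. Pictures are saved under pics/ and viewed, at most 10 in all, crops included, and the job is handed in when it is done.

```bash
mkdir -p pics; ls; cat > h.py <<'E'
import numpy as np, cv2
from cell import arm
def pt(d,u,v,z=None):
    K=d["intrinsics"];T=d["T"]
    r=np.linalg.inv(K)@[u,v,1]
    if z is None:
        p=r*d["depth"][int(v),int(u)]; return T[:3,:3]@p+T[:3,3]
    r=T[:3,:3]@r; o=T[:3,3]; return o+r*(z-o[2])/r[2]
E
python3 - <<'E'
from h import *
for n in("top","side"):
    d=arm.get_image(n);cv2.imwrite(f"pics/{n}0.png",cv2.resize(d["image"][:,:,::-1],(800,600),interpolation=cv2.INTER_CUBIC))
    np.savez(f"{n}0.npz",**d); print(n,d["T"].round(3).tolist(),d["intrinsics"].tolist())
print(arm.read_state(),arm.tips_ahead)
E
```

```text
pics
top [[0.001, -0.995, 0.095, 0.445], [-1.0, 0.001, 0.02, -0.007], [-0.02, -0.095, -0.995, 1.063], [0.0, 0.0, 0.0, 1.0]] [[347.73352813408036, 0.0, 257.21804592443823], [0.0, 347.73352813408036, 191.79249938896118], [0.0, 0.0, 1.0]]
side [[-0.987, -0.126, 0.095, 0.44], [-0.158, 0.751, -0.641, 0.636], [0.009, -0.648, -0.761, 0.81], [0.0, 0.0, 0.0, 1.0]] [[394.00285744905, 0.0, 251.31525896952317], [0.0, 394.00285744905, 189.21103473375828], [0.0, 0.0, 1.0]]
{'clock': 0.1, 'joints': array([-6.78707803e+01,  1.72126964e+01,  8.71774433e+01, -1.38001348e-03,
        7.56699603e+01, -3.81716462e+00]), 'qvel': array([-0.06816282, -0.0980341 , -0.13135243,  0.01391164,  0.02159377,
       -0.02063112]), 'tau': array([ 5.33749935e-04, -5.44378567e+01, -3.62367797e+01, -6.32031242e-05,
        3.05113848e-03,  2.80274935e-05]), 'tool_pos': array([ 0.24054569, -0.49438128,  0.23877047]), 'eef_rot': array([-1.79939944e+02, -2.66727185e-03,  2.59467252e+01]), 'wrist_force': array([-0.13128211,  0.1734764 ,  0.03758329]), 'ft_torque': array([-0.00687833,  0.00962387, -0.02580864]), 'grip_force': 0.0, 'width': 0.0854256897882769} 0.008
```

View pics/top0.png

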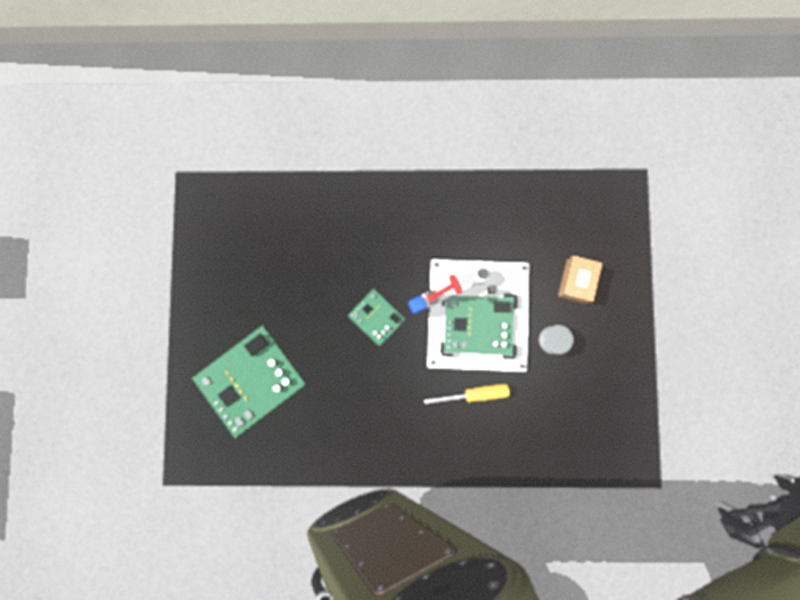

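View pics/side0.png

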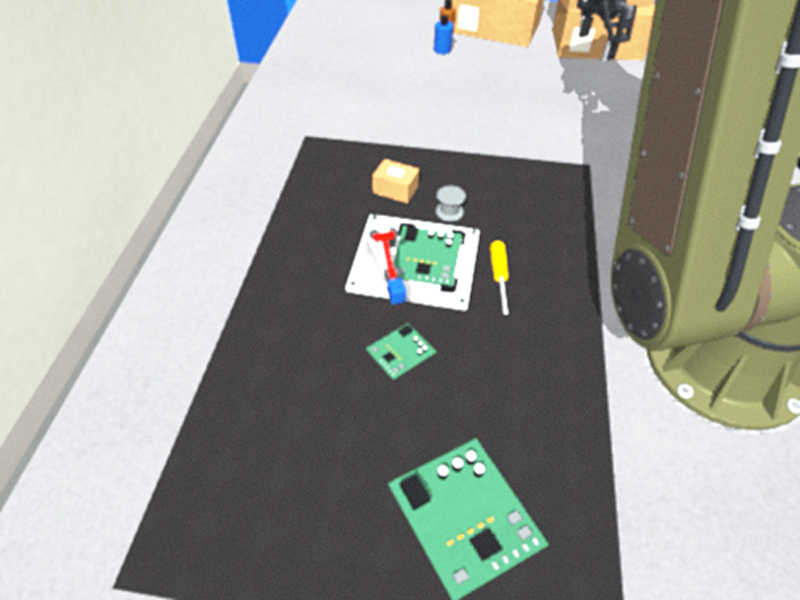

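Three boards show in the top view: small at (376,317), large at (248,381), and one in the fixture nest at (480,325). The middle-sized one, under the strap, is the job. The blue block is at about (418,304) and the red crossbar at about (455,286). I'll confirm in a crop.

```bash
python3 - <<'E'
from h import *
d=np.load("top0.npz")
c=d["image"][155:255,250:390,::-1]
cv2.imwrite("pics/crop0.png",cv2.resize(c,None,fx=5.6,fy=5.6,interpolation=cv2.INTER_CUBIC))
hsv=cv2.cvtColor(d["image"],cv2.COLOR_RGB2HSV)
def blob(m,name,z):
    n,l,s,c=cv2.connectedComponentsWithStats(m.astype(np.uint8))
    for i in range(1,n):
        if s[i,4]>15: print(name,c[i].round(1),s[i],pt(d,*c[i],z).round(4))
H,S,V=cv2.split(hsv); r=np.zeros(H.shape,bool); r[150:260,250:390]=1
blob((abs(H.astype(int)-110)<12)&(S>120)&r,"blue",.066)
blob(((H<6)|(H>174))&(S>150)&r,"red",.1)
m=((S<40)&(V>190)&r).astype(np.uint8)
m=cv2.morphologyEx(m,cv2.MORPH_CLOSE,np.ones((3,3)))
cs,_=cv2.findContours(m,cv2.RETR_EXTERNAL,cv2.CHAIN_APPROX_NONE);k=max(cs,key=cv2.contourArea)
P=np.array([pt(d,*p[0],.012)[:2] for p in k],np.float32)
print(cv2.minAreaRect(P))
E
```

```text
blue [266.3 194.6] [261 189  12  12  97] [ 0.5321 -0.013   0.066 ]
red [290.3 181.9] [285 177  10  10  28] [ 0.5645 -0.0798  0.1   ]
red [277.8 188.9] [275 186   9   6  19] [ 0.5449 -0.045   0.1   ]
((0.5168353319168091, -0.1319049596786499), (0.19174233078956604, 0.21118786931037903), 87.7606430053711)
```

View pics/crop0.png

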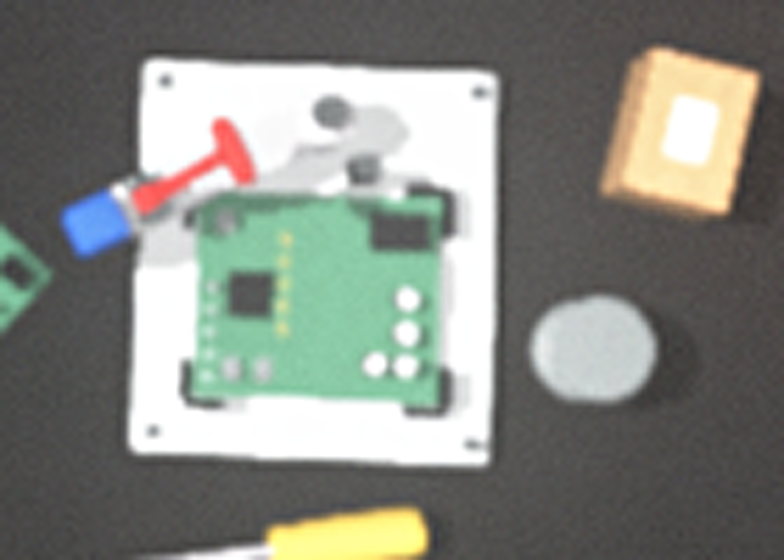

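The board in the fixture is the middle-sized one. The crop shows the pivot at (333,110), the stop at (365,170), the block at (97,222) and the crossbar at (233,152). The plate measures 192x211 mm, centred at (0.517,-0.132) with yaw about -2.2°. That puts the pivot at (0.592,-0.135). Blue to pivot comes to 136 mm against 135 expected, and the strap angle is about 1.08 rad. Next I go above the push side with the fingers shut.

```bash
python3 -m crank '[[0.64,0.97,0,0,0,0.93],[0.64,0.97,0,0,0,0.93],[0.64,0.97,0,0,0,0.93],[0.64,0.97,0,0,0,0.93],[0.64,0.97,0,0,0,0.93],[0.64,0.97,0,0,0,0.93],[0.64,0.97,0,0,0,0.93],[0.64,0.97,0,0,0,0.93],[0.64,0.97,0,0,0,0.93]]' 0
python3 -m crank '[[0.64,0.97,0,0,0,0.93],[0.64,0.97,0,0,0,0.93],[0.64,0.97,0,0,0,0.93],[0.64,0.97,0,0,0,0.93],[0.64,0.97,0,0,0,0.93],[0.64,0.97,0,0,0,0.93],[0.64,0.97,0,0,0,0.93],[0.64,0.97,0,0,0,0.93],[0,0,0,0,0,0],[0,0,0,0,0,0]]'
```

```text
clock: 1.0
tool_pos: [0.4139, -0.2313, 0.2391]
eef_rot: [-180.0, -0.0, 74.1]
wrist_force: [-0.2, -0.3, -0.5]
width: 0.0004
grip_force: 0.0
clock: 2.0
tool_pos: [0.5669, 0.0005, 0.2387]
eef_rot: [-179.9, -0.0, 116.5]
wrist_force: [-0.2, 0.0, 0.1]
width: 0.0002
grip_force: 0.0
```

```bash
python3 -m crank '[[0,0.1,-0.9,0,0,0],[0,0,-0.9,0,0,0],[0,0,-0.9,0,0,0],[0,0,-0.9,0,0,0],[0,0,-0.9,0,0,0],[0,0,0,0,0,0],[0,0,0,0,0,0]]'
python3 - <<'E'
from h import *
d=arm.get_image("side")
cv2.imwrite("pics/s1.png",cv2.resize(d["image"][110:230,200:360,::-1],None,fx=5,fy=5,interpolation=cv2.INTER_CUBIC))
E
```

```text
clock: 2.7
tool_pos: [0.567, 0.0024, 0.1051]
eef_rot: [-180.0, 0.0, 116.4]
wrist_force: [0.6, 0.2, -0.3]
width: -0.0003
grip_force: 0.0
```

View pics/s1.png

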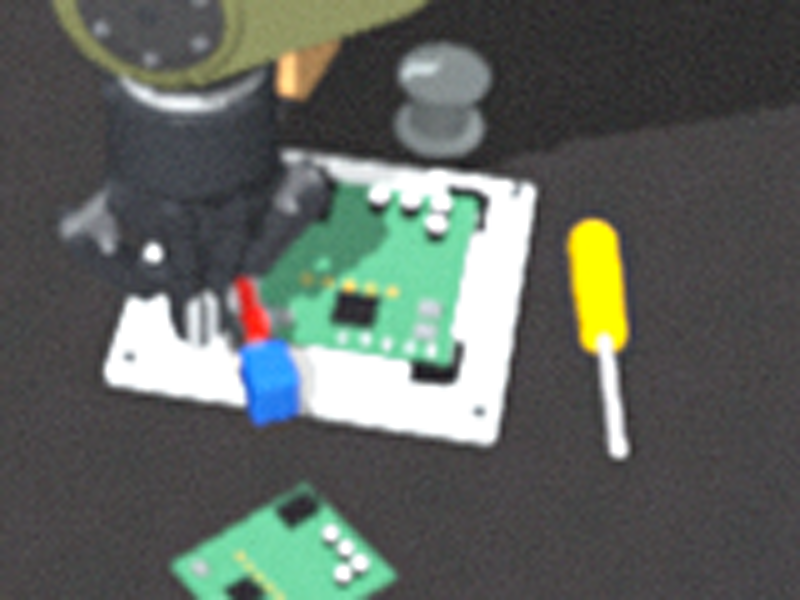

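The picture shows the shut fingers at (200,320), beside the blue block at (270,380) and clear of the lever. I'll descend next to the block's side face.

```bash
python3 -m crank '[[-0.06,0.13,-0.5,0,0,0],[0,0,-0.5,0,0,0],[0,0,-0.5,0,0,0],[0,0,0,0,0,0],[0,0,0,0,0,0]]'
python3 - <<'E'
from h import *
R=.138;s=.0135+.0145;yaw=np.radians(-2.2)
Rm=np.array([[np.cos(yaw),-np.sin(yaw)],[np.sin(yaw),np.cos(yaw)]])
P=np.array([.5917,-.1348])
prev=arm.read_state()["tool_pos"][:2]
for a in np.arange(1.077,-.01,-.0769):
    t=P+Rm@(R*np.array([-np.cos(a),np.sin(a)])+s*np.array([np.sin(a),np.cos(a)]))
    print(round(a,3),t.round(4),((t-prev)/.03).round(2),"yaw",round(np.degrees(np.pi-a+yaw),1)); prev=t
E
```

```text
clock: 3.25
tool_pos: [0.5653, 0.0069, 0.0594]
eef_rot: [-180.0, -0.0, 116.5]
wrist_force: [-0.6, 0.3, -0.3]
width: -0.0
grip_force: 0.0
1.077 [0.5562 0.0015] [-0.31 -0.18] yaw 116.1
1.0 [ 0.5458 -0.0017] [-0.35 -0.1 ] yaw 120.5
0.923 [ 0.5357 -0.0056] [-0.34 -0.13] yaw 124.9
0.846 [ 0.5259 -0.0103] [-0.33 -0.16] yaw 129.3
0.769 [ 0.5166 -0.0157] [-0.31 -0.18] yaw 133.7
0.693 [ 0.5076 -0.0218] [-0.3 -0.2] yaw 138.1
0.616 [ 0.4992 -0.0286] [-0.28 -0.23] yaw 142.5
0.539 [ 0.4913 -0.036 ] [-0.26 -0.25] yaw 146.9
0.462 [ 0.484 -0.044] [-0.24 -0.27] yaw 151.3
0.385 [ 0.4774 -0.0526] [-0.22 -0.28] yaw 155.7
0.308 [ 0.4714 -0.0616] [-0.2 -0.3] yaw 160.2
0.231 [ 0.4661 -0.0711] [-0.18 -0.32] yaw 164.6
0.154 [ 0.4616 -0.0809] [-0.15 -0.33] yaw 169.0
0.077 [ 0.4579 -0.0911] [-0.13 -0.34] yaw 173.4
0.0 [ 0.4549 -0.1015] [-0.1  -0.35] yaw 177.8
```

```bash
python3 -m crank '[[-0.15,-0.09,0,0,0,0],[-0.15,-0.09,0,0,0,0],[-0.17,-0.05,0,0,0,0.38],[-0.17,-0.05,0,0,0,0.38],[-0.17,-0.07,0,0,0,0.38],[-0.17,-0.07,0,0,0,0.38]]'
python3 -m crank '[[-0.17,-0.08,0,0,0,0.38],[-0.17,-0.08,0,0,0,0.38],[-0.16,-0.09,0,0,0,0.38],[-0.16,-0.09,0,0,0,0.38],[-0.15,-0.10,0,0,0,0.38],[-0.15,-0.10,0,0,0,0.38]]'
python3 - <<'E'
from h import *
d=arm.get_image("side")
cv2.imwrite("pics/s2.png",cv2.resize(d["image"][110:230,200:360,::-1],None,fx=5,fy=5,interpolation=cv2.INTER_CUBIC))
E
```

```text
clock: 3.85
tool_pos: [0.5355, -0.0058, 0.0598]
eef_rot: [180.0, 0.0, 125.3]
wrist_force: [0.2, 0.8, 0.3]
width: -0.0002
grip_force: 0.4
clock: 4.45
tool_pos: [0.5068, -0.0221, 0.0598]
eef_rot: [180.0, 0.1, 138.4]
wrist_force: [0.8, -0.5, -1.1]
width: -0.0001
grip_force: 0.4
```

View pics/s2.png

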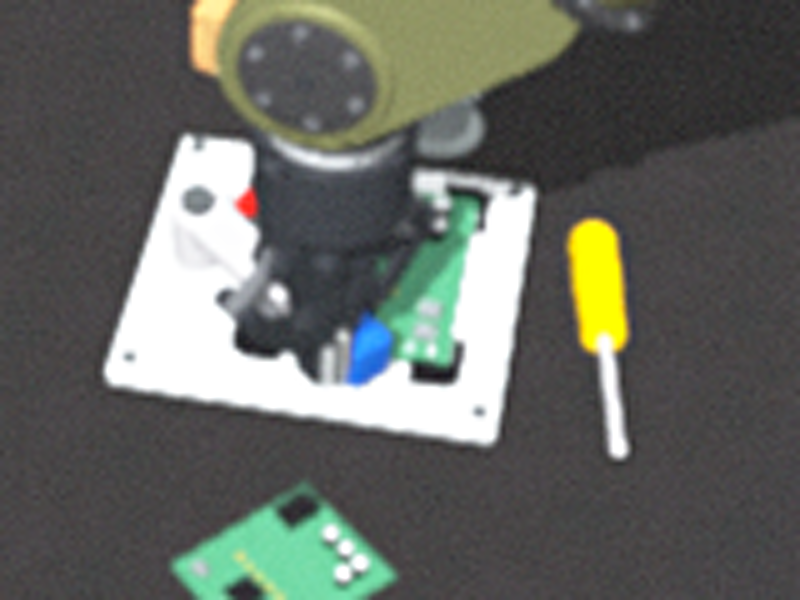

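The finger at (335,360) is pushing the blue block at (370,350), and the strap is swinging round. I'll continue towards home and slow down at the end.

```bash
python3 -m crank '[[-0.14,-0.11,0,0,0,0.38],[-0.14,-0.11,0,0,0,0.38],[-0.13,-0.12,0,0,0,0.38],[-0.13,-0.12,0,0,0,0.38],[-0.12,-0.13,0,0,0,0.38],[-0.12,-0.13,0,0,0,0.38],[-0.11,-0.14,0,0,0,0.38],[-0.11,-0.14,0,0,0,0.38],[-0.10,-0.15,0,0,0,0.38],[-0.10,-0.15,0,0,0,0.38]]'
python3 -m crank '[[-0.09,-0.16,0,0,0,0.38],[-0.09,-0.16,0,0,0,0.38],[-0.08,-0.17,0,0,0,0.38],[-0.08,-0.17,0,0,0,0.38],[-0.03,-0.09,0,0,0,0.19],[-0.03,-0.09,0,0,0,0.19],[-0.03,-0.09,0,0,0,0.19],[0,0,0,0,0,0]]'
```

```text
clock: 5.5
tool_pos: [0.4708, -0.061, 0.0597]
eef_rot: [180.0, 0.0, 160.1]
wrist_force: [0.7, 1.3, 0.1]
width: -0.0002
grip_force: 0.4
clock: 6.3
tool_pos: [0.4581, -0.0889, 0.0593]
eef_rot: [-180.0, 0.0, 172.1]
wrist_force: [0.0, 1.2, 0.0]
width: 0.0003
grip_force: 0.0
```

```bash
python3 -m crank '[[-0.03,-0.1,0,0,0,0.25],[-0.03,-0.1,0,0,0,0.25],[-0.02,-0.1,0,0,0,0.25],[-0.02,-0.05,0,0,0,0.25],[0,0,0,0,0,0]]'
python3 -m crank '[[0,-0.03,0,0,0,0],[0,0,0,0,0,0]]'
```

```text
clock: 6.8
tool_pos: [0.4551, -0.0992, 0.0593]
eef_rot: [-180.0, -0.0, 177.8]
wrist_force: [0.1, 0.2, -0.1]
width: -0.0001
grip_force: 0.0
clock: 7.0
tool_pos: [0.4551, -0.1, 0.0592]
eef_rot: [180.0, -0.0, 177.8]
wrist_force: [-0.3, 0.8, 0.0]
width: -0.0003
grip_force: 0.2
```

```bash
python3 -m crank '[[0,-0.03,0,0,0,0],[0,0,0,0,0,0]]'; python3 -m crank '[[0,-0.03,0,0,0,0],[0,0,0,0,0,0]]'
```

```text
clock: 7.2
tool_pos: [0.4551, -0.101, 0.0593]
eef_rot: [-180.0, -0.0, 177.8]
wrist_force: [-0.2, 1.0, 0.5]
width: -0.0001
grip_force: 0.2
clock: 7.4
tool_pos: [0.4551, -0.1019, 0.0593]
eef_rot: [-180.0, -0.0, 177.8]
wrist_force: [-0.7, 0.2, -0.2]
width: 0.0002
grip_force: 0.2
```

```bash
for i in 1 ; do python3 -m crank '[[0,-0.03,0,0,0,0],[0,0,0,0,0,0]]'; done; python3 -m crank '[[0,-0.03,0,0,0,0],[0,0,0,0,0,0]]'; python3 -m crank '[[0,-0.03,0,0,0,0],[0,0,0,0,0,0]]'
```

```text
clock: 7.6
tool_pos: [0.4551, -0.1028, 0.0593]
eef_rot: [-180.0, 0.0, 177.8]
wrist_force: [-0.9, 0.7, 0.5]
width: -0.0
grip_force: 0.2
clock: 7.8
tool_pos: [0.4551, -0.1038, 0.0593]
eef_rot: [-180.0, 0.0, 177.8]
wrist_force: [0.1, 0.4, 0.0]
width: 0.0002
grip_force: 0.1
clock: 8.0
tool_pos: [0.4551, -0.1045, 0.0593]
eef_rot: [180.0, -0.0, 177.8]
wrist_force: [-0.6, 1.2, -0.1]
width: 0.0002
grip_force: 1.0
```

```bash
python3 -m crank '[[0,-0.03,0,0,0,0],[0,0,0,0,0,0]]'; python3 -m crank '[[0,-0.03,0,0,0,0],[0,0,0,0,0,0]]'
python3 - <<'E'
from h import *
d=arm.get_image("top")
cv2.imwrite("pics/t3.png",cv2.resize(d["image"][155:255,250:390,::-1],None,fx=5.6,fy=5.6,interpolation=cv2.INTER_CUBIC))
E
```

```text
clock: 8.2
tool_pos: [0.4551, -0.1048, 0.0592]
eef_rot: [179.9, -0.0, 177.8]
wrist_force: [0.4, 9.4, 0.3]
width: 0.0002
grip_force: 4.7
clock: 8.4
tool_pos: [0.455, -0.105, 0.0592]
eef_rot: [179.9, -0.0, 177.8]
wrist_force: [-0.2, 15.8, 2.1]
width: -0.0
grip_force: 8.2
```

View pics/t3.png

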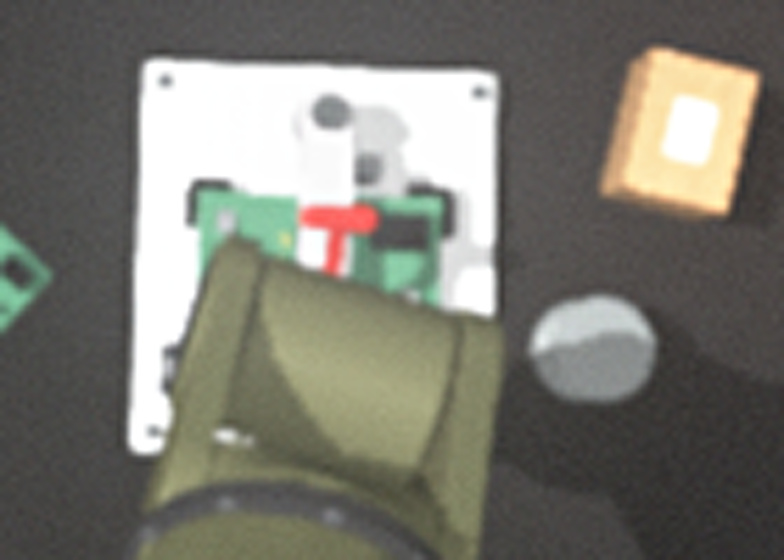

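It is home: the strap stopped hard against the stop block with 16 N and points along the fixture's -x. The crossbar is at (340,218) in the crop. I'll back off, rise, and measure the bar.

```bash
python3 -m crank '[[0,0.2,0,0,0,0],[0,0.4,0,0,0,0],[0,0.4,0.2,0,0,0],[0,0,0.9,0,0,0],[0,0,0.9,0,0,0],[0,0,0.9,0,0,0],[0,0,0.9,0,0,0],[0,0,0,0,0,0],[0,0,0,0,0,0]]'
python3 - <<'E'
from h import *
d=arm.get_image("top"); H,S,V=cv2.split(cv2.cvtColor(d["image"],cv2.COLOR_RGB2HSV))
m=((H<6)|(H>174))&(S>140); m[:150]=0;m[260:]=0;m[:,:250]=0;m[:,390:]=0
v,u=np.nonzero(m); 
print([(r,u[v==r].min(),u[v==r].max()) for r in np.unique(v)])
D=d["depth"]; 
uc=310.7;vc=193.6
for z in(.121,.114,.105): print(z,pt(d,uc,vc,z).round(4))
print("depth",pt(d,310,193).round(4),pt(d,311,194).round(4))
print(arm.read_state()["tool_pos"])
E
```

```text
clock: 9.35
tool_pos: [0.4552, -0.0758, 0.1737]
eef_rot: [-180.0, 0.1, 177.8]
wrist_force: [-0.5, 0.7, -0.1]
width: -0.0002
grip_force: 0.0
[(np.int64(192), np.int64(307), np.int64(315)), (np.int64(193), np.int64(305), np.int64(316)), (np.int64(194), np.int64(305), np.int64(316)), (np.int64(195), np.int64(309), np.int64(316)), (np.int64(196), np.int64(309), np.int64(310)), (np.int64(197), np.int64(309), np.int64(310)), (np.int64(198), np.int64(309), np.int64(309)), (np.int64(199), np.int64(309), np.int64(309)), (np.int64(200), np.int64(309), np.int64(309)), (np.int64(201), np.int64(309), np.int64(309))]
0.121 [ 0.53   -0.1331  0.121 ]
0.114 [ 0.5306 -0.134   0.114 ]
0.105 [ 0.5314 -0.1352  0.105 ]
depth [ 0.5324 -0.1323  0.1127] [ 0.5298 -0.1352  0.1113]
[ 0.45483674 -0.07586543  0.17293089]
```

The bar centre is about (0.531,-0.134), with z near 0.105. That fits the lever geometry with cam at about 0.2. I'll move above it and then push down along its arc.

```bash
python3 -m crank '[[0.64,-0.48,0,0,0,0],[0.64,-0.48,0,0,0,0],[0.64,-0.48,0,0,0,0],[0.64,-0.48,0,0,0,0],[0,0,-0.5,0,0,0],[0,0,-0.5,0,0,0],[0,0,-0.5,0,0,0],[0,0,0,0,0,0]]'
python3 - <<'E'
from h import *
d=arm.get_image("side")
cv2.imwrite("pics/s4.png",cv2.resize(d["image"][110:230,200:360,::-1],None,fx=5,fy=5,interpolation=cv2.INTER_CUBIC))
E
```

```text
clock: 10.2
tool_pos: [0.5306, -0.1334, 0.1254]
eef_rot: [179.9, -0.3, 177.8]
wrist_force: [-0.9, 0.1, 1.0]
width: -0.0002
grip_force: 0.0
```

View pics/s4.png

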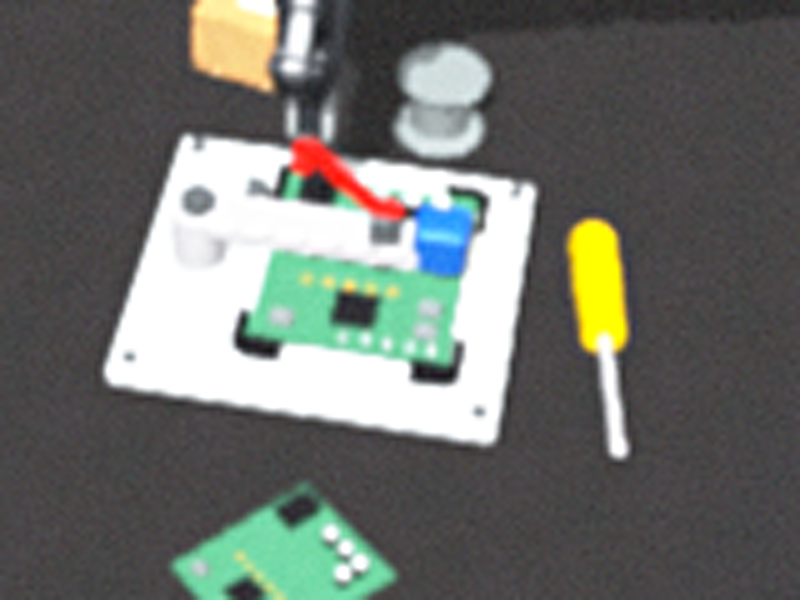

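The fingertip at (310,125) sits just above the red crossbar at (310,157), and the strap is home. Now I push along the arc.

```bash
python3 -m crank '[[0.03,0,-0.17,0,0,0],[0.10,0,-0.17,0,0,0],[0.10,0,-0.17,0,0,0],[0.08,0,-0.17,0,0,0],[0.07,0,-0.17,0,0,0],[0.06,0,-0.17,0,0,0],[0.05,0,-0.17,0,0,0],[0,0,0,0,0,0]]'
python3 -m crank '[[0.04,0,-0.13,0,0,0],[0.04,0,-0.13,0,0,0],[0.02,0,-0.13,0,0,0],[0,0,0,0,0,0]]'
```

```text
clock: 11.05
tool_pos: [0.5469, -0.1339, 0.0923]
eef_rot: [-180.0, 0.0, 177.8]
wrist_force: [1.6, -1.0, 1.5]
width: 0.0001
grip_force: 0.5
clock: 11.45
tool_pos: [0.5493, -0.1339, 0.0802]
eef_rot: [180.0, -0.1, 177.8]
wrist_force: [0.4, -0.1, -0.5]
width: 0.0
grip_force: 0.0
```

```bash
python3 -m crank '[[0,0,-0.06,0,0,0],[0,0,0,0,0,0]]'
python3 - <<'E'
from h import *
d=arm.get_image("side")
cv2.imwrite("pics/s5.png",cv2.resize(d["image"][110:230,200:360,::-1],None,fx=5,fy=5,interpolation=cv2.INTER_CUBIC))
E
```

```text
clock: 11.65
tool_pos: [0.5495, -0.1339, 0.0789]
eef_rot: [180.0, -0.0, 177.8]
wrist_force: [0.7, -0.5, 0.5]
width: 0.0
grip_force: 0.3
```

View pics/s5.png

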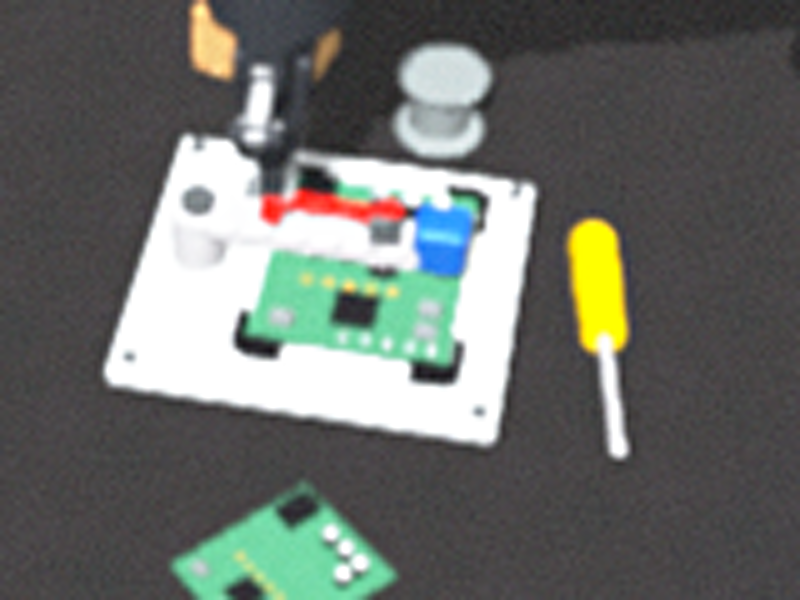

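The lever is nearly level, with the bar at (275,207) under the fingertip. I'll press gently until it stops hard.

```bash
for i in 1; do python3 -m crank '[[0,0,-0.05,0,0,0],[0,0,0,0,0,0]]'; done; python3 -m crank '[[0,0,-0.04,0,0,0],[0,0,0,0,0,0]]'; python3 -m crank '[[0,0,-0.04,0,0,0],[0,0,0,0,0,0]]'
```

```text
clock: 11.9
tool_pos: [0.5496, -0.1339, 0.0776]
eef_rot: [180.0, -0.0, 177.8]
wrist_force: [0.1, 0.3, 3.7]
width: -0.0003
grip_force: 1.4
clock: 12.1
tool_pos: [0.5497, -0.134, 0.0767]
eef_rot: [-180.0, 0.0, 177.8]
wrist_force: [-1.3, 1.1, 7.4]
width: -0.0001
grip_force: 3.5
clock: 12.3
tool_pos: [0.5498, -0.134, 0.0763]
eef_rot: [-180.0, 0.0, 177.8]
wrist_force: [-5.2, 2.1, 15.1]
width: 0.0002
grip_force: 7.8
```

```bash
python3 -m crank '[[0,0,-0.03,0,0,0],[0,0,0,0,0,0],[0,0,0,0,0,0],[0,0,0,0,0,0]]'
```

```text
clock: 12.7
tool_pos: [0.5499, -0.134, 0.076]
eef_rot: [-180.0, 0.1, 177.8]
wrist_force: [-7.6, 2.6, 23.2]
width: 0.0002
grip_force: 11.0
```

It is at the hard stop: 23 N with almost no travel. I'll lift off straight up and check.

```bash
python3 -m crank '[[0,0,0.3,0,0,0],[0,0,0.8,0,0,0],[0,0,1,0,0,0],[0,0,1,0,0,0],[0,0,1,0,0,0],[0,0,1,0,0,0],[0,0,0,0,0,0],[0,0,0,0,0,0],[0,0,0,0,0,0]]'
python3 - <<'E'
from h import *
d=arm.get_image("side")
cv2.imwrite("pics/s6.png",cv2.resize(d["image"][110:230,200:360,::-1],None,fx=5,fy=5,interpolation=cv2.INTER_CUBIC))
E
```

```text
clock: 13.6
tool_pos: [0.5491, -0.1339, 0.226]
eef_rot: [180.0, -0.1, 177.8]
wrist_force: [0.3, 0.1, -0.8]
width: 0.0002
grip_force: 0.0
```

View pics/s6.png

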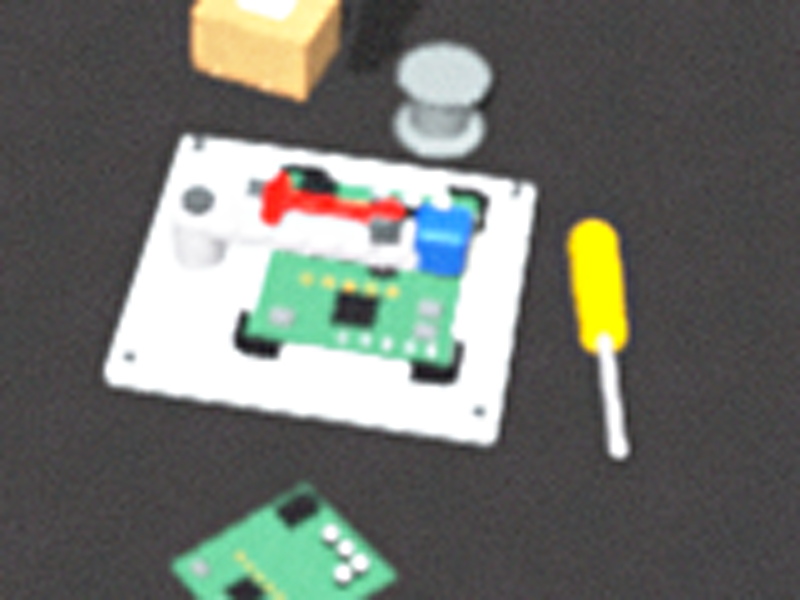

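The lever is level with its bar at (278,197), the strap is home, the board is seated, the bystanders have not moved, and the arm is clear. I'm handing in.

```bash
python3 -c "
from cell import arm
print(arm.finish_job())"
```

```text
the job is handed in; nothing more can be done
None
```

I pushed the strap home against its stop, then the cam lever down to its hard stop, and handed the job in with the arm clear; the last picture shows the board seated and the bystanders unmoved, but the hand-in returned no verdict and the foot's force on the board was not measured.

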